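Eject and weigh a soap bar

ROBOT

A 6-joint arm with a two-finger parallel gripper is mounted at the origin on the work surface. World frame = base frame: x ahead of the robot, y to its left, z up, the work surface at z = 0. Lengths are in mm, angles in rad, forces in N, time in s.
With the tool pointing down it reaches from about 425 to 950 mm from the base axis. Payload 3.5 kg.
Tool frame: the origin (TCP) lies at the very end of the fingers, on their centre line; the grasp point (between the pads) lies 19 mm behind it; z points along the fingers, y is the line along which they close (so a half turn about z gives the same grasp; the last joint's range is limited). The gripper opens to 85 mm and grips with 20 to 120 N. Pads are 22 mm wide; open, the fingers measure 114 mm over their backs; the gripper's body (76 mm by 85 mm) begins 54 mm behind the grasp point. The pads swing forward as they close: fully open they stand 13 mm farther back than shut.
Start: joints at [-1.488, 0.286, 1.577, -0, 1.279, -0.15], TCP at [155.75, -656.771, 231.325] pointing down, gripper open.
Joint ranges: [-2.77, 2.77], [-0.9, 2.22], [0.21, 2.48], [-1.53, 4.67], [0.24, 2.81], [-2.84, 2.84]. Speed limits (rad/s): [2.79, 2.79, 3.14, 3.14, 3.14, 3.14].

INTERFACE

Orientations are given as a unit quaternion [x, y, z, w].
In Python, from cell import env, optics, sign_off gives the robot as it stands.
- The arm moves only by the tool arm_command, never from a script. Its argument "series" is a list of rows, each a list of 3 entries, a list of its own where there are three numbers: the shift along the tool's x, y, z normalised to -1 to 1, where 1 is 100 mm, then the turn, a rotation vector about the tool's x, y, z normalised to -1 to 1, where 1 is 120 degrees, then the opening, from 0 (shut) to 1 (fully open). In form: [[[dx, dy, dz], [rx, ry, rz], gripper], ...]. A call has 1 to 12 rows; each row shifts and turns the commanded pose from where the row before left it, along the tool's axes as they then stand; what a row does not reach is not made up. A row lasts 1/8 s, in which the tool goes at most 62.5 mm and 10.7 degrees, less where a joint would pass 70% of its speed; a pose out of reach is approached as far as the arm can. A call with a number of a shift or a turn outside -1 to 1 is refused whole. A call with a gripper value outside its range is refused whole. The fingers move at their own pace and stop on an object; the grip force is fixed at half the most. Time passes only in rows, so rows that do not move let the fingers close. It gives the time, the measured TCP pose, the force, the opening and the grip force at its end, in the units of the state.
- env.get_state(): the state, without advancing time (a new reading comes with each control period).
- optics.grab_frame(name): name is "side" or "top"; returns a dict with "image" (420x560x3 uint8, blue, green, red), "fx", "fy", "cx", "cy" (pixels), "k1" (the pictures are not rectified: a ray, as slopes to the right and down, at radius r is drawn at 1 + k1 r^2 times it, then the intrinsics apply), "world_to_cam" (4x4, takes a point from world to camera coordinates). Camera axes: x right, y down, z forward; pixel columns grow to the right and rows downward; lengths in mm; the calibration is good to about 2 mm. A picture is of the moment at which its call begins. There is no depth.
- sign_off(): hands the job in; it is judged then, once.
The state is a dict: "time": time; "joint_positions": joint angles; "qd": joint speeds; "joint_torque": joint torques, N m; "ee_pos": TCP position; "tool_rot": TCP orientation; "ft_force": force on the tool from outside, world axes, zero at the start; "moment": the same for the moment, N m; "grip_width": finger opening in mm; "grasp_force": force on a finger pad.
Only numpy, scipy, OpenCV 4.12 (cv2) and the standard library are available. Lean on these libraries where they do the work, as an engineer would, in place of code of your own. Each camera call takes 0.05 s, during which the arm holds its last target. There are 200 camera calls.

TASK

Push the mould's lever pad all the way down so that the soap bar rises out of its cavity, then slide the bar across onto the scale pan beside the mould so that it lies flat in it. Then set the small and the middle weight from the low tier upright in the other pan, so that the scale comes level. Leave the big weight, the bottle, the tumbler and the brush where they are.

Things in the scene. Friction and masses are not known exactly. Their poses are not given: they have to be found in the camera images.
- board: Fixed plywood board, 190 x 460 x 12 mm, carrying an aluminium mould and a two-pan scale in a row along its y axis. Origin on the table top, midway between the pans (z=0 is the table). In this frame: mould centre at y = -217 mm (mould 149 mm in x, 103 mm in y), flat top (deck) at z = 100 mm; cavity 115 (x) x 69 (y) mm, open above. soap_pan centre at y = -90 mm, weight_pan centre at y = +90 mm. The mould and the near edge of soap_pan are 5 mm apart.
- lever (a joint): Ejector lever of the mould, rad: 0 = up (ejector at the bottom of the cavity), 0.57 = fully down (ejector plate 1 mm above the deck). Friction holds it where it is left; pressing takes about 10 N.
- lever_pad (a point): Centre of the top face of the lever's black pad (50 x 60 mm, 6 mm thick) on the mould's -x side (board frame). It starts about 114 mm above the table and goes down about 46 mm, nearly straight; it slopes 0.28 rad up towards -x at first, level half way, and the other way at the end.
- soap_center (a point): Centre of the cream soap bar, 110 x 64 x 36 mm (x, y, z), about 300 g, round edges. It starts flat in the cavity, its top 6 mm below the deck, long side along board x; with the lever fully down its underside is 1 mm above the deck.
- soap_pan_floor (a point): Centre of the floor of the steel scale pan next to the mould: 150 (x) x 140 (y) mm, lips 8 mm high on three sides, open towards the mould (-y). Its axes are the board's. With the scale level its floor is 97 mm above the table, 3 mm below the deck.
- weight_pan_floor (a point): Centre of the floor of the other pan, 150 (x) x 140 (y) mm, lips 8 mm high all round; inside 144 x 134 mm. Axes as the board's. It moves up as much as the other goes down.
- soap_pan (a joint): Height of soap_pan over its level position, m: 0 = scale level, -0.015 = fully down, +0.015 = fully up. The scale is level when empty or evenly loaded; weak springs, a difference of 100 g or more takes it to its stop. Where on a pan a load stands makes no difference.
- tier: Fixed low aluminium tier, 290 x 110 mm, its top 50 mm above the table; origin on the table under its centre. The three weights stand on it in a row along its x axis, about 80 mm apart, in any order.
- weight_small_center (a point): Centre (half-way up, 21 mm over its underside) of the small weight, 100 g: steel slab 30 (x) x 60 (y) x 7 mm with an upright black grip rib along its y, 12 mm thick, 46 mm long, top 42 mm over the underside.
- weight_mid_center (a point): Centre (23 mm over its underside) of the middle weight, 200 g: slab 45 (x) x 70 (y) x 8 mm, rib along y 12 mm thick, 56 mm long, top at 46 mm.
- weight_big_center (a point): Centre (26 mm over its underside) of the big weight, 500 g, not needed: slab 62 (x) x 90 (y) x 12 mm, rib 14 mm thick, 74 mm long, top at 52 mm. Leave it.
- bottle: Green glass bottle with cork, 72 mm wide, 240 mm tall; origin under its centre. Leave it.
- tumbler: Steel tumbler, 72 mm wide, 100 mm tall, between the robot and the scale; origin under its centre. Leave it.
- brush: Grey plastic brush, 200 mm long, lying between the robot and the scale. Leave it.
Mind the look-alikes: they are no part of the job. Leave any brown or red look-alike of the part that bears weight_mid_center alone.

How it is judged:
By the outcome, as a careful person would: the job done as asked, in the order asked, and still so for the second after the job is handed in, with the robot touching nothing.
It also fails if it takes over 70 s, if anything falls off the work surface, if the arm or the gripper's body presses on something with over 40 N, if the wrist force passes 120 N, or if a joint passes its speed limit or range.

## Working session

There is one attempt and no reset: what is moved stays moved. The work goes in short steps, Python scripts to look and compute and a tool call to move; the robot and the scene stay as the last step left them, time stands still between calls to the robot, and variables do not carry over. Pictures are saved under pics/ and viewed, at most 10 in all, crops included, and the job is handed in when it is done.

Besides the shell and the picture viewer there is one more tool, called after "Call:" by a JSON object that holds its "name" and its "arguments". arm_command: Moves the arm, as the interface text tells. Its arguments: {"type":"object","properties":{"series":{"type":"array","items":{"type":"array"}}},"required":["series"]}

```bash
ls; mkdir -p pics; python3 - <<'E'
from cell import env, optics
import cv2
s=env.get_state(); print(s)
for n in("side","top"):
    f=optics.grab_frame(n); cv2.imwrite(f"pics/{n}0.png",f["image"])
    print(n,f["fx"],f["fy"],f["cx"],f["cy"],f["k1"],f["world_to_cam"])
E
```

```text
pics
{'time': 0.0, 'joint_positions': array([-1.48798750e+00,  2.87148865e-01,  1.57818653e+00, -1.28696035e-05,
        1.27861482e+00, -1.49999377e-01]), 'qd': array([-0.00106676,  0.00037913,  0.00138353, -0.00220711,  0.00056044,
       -0.00080745]), 'joint_torque': array([-4.73845228e-05, -4.05980551e+01, -2.92624623e+01, -1.67454859e-04,
        5.86918672e-03, -1.71398202e-06]), 'ee_pos': array([ 155.70039698, -656.11366518,  229.95322953]), 'tool_rot': array([ 9.93231783e-01,  1.16143172e-01,  3.34376863e-05, -1.17832519e-03]), 'ft_force': array([0.42394358, 0.29441915, 0.46152537]), 'moment': array([ 0.01716083, -0.03312784, -0.01508744]), 'grasp_force': 0.0, 'grip_width': 85.41444997163745}
side 460.7942687607123 460.7942687607123 282.33648580391593 208.60839294385494 -0.05023905466038981 [[-9.98332791e-01 -5.66530515e-02 -1.10484982e-02  5.66889721e+02]
 [-3.02005423e-02  6.75813529e-01 -7.36453665e-01  7.31583115e+01]
 [ 4.91890720e-02 -7.34892173e-01 -6.76397760e-01  1.45744755e+03]
 [ 0.00000000e+00  0.00000000e+00  0.00000000e+00  1.00000000e+00]]
top 437.85499174600096 437.85499174600096 282.3922886489378 207.86884140817716 -0.06869756329481237 [[ 2.02821845e-02 -9.99770385e-01 -6.91450058e-03  6.93784011e+00]
 [-9.94784192e-01 -1.94885711e-02 -1.00122955e-01  6.07455479e+02]
 [ 9.99652120e-02  8.90914813e-03 -9.94951046e-01  1.24245074e+03]
 [ 0.00000000e+00  0.00000000e+00  0.00000000e+00  1.00000000e+00]]
```

View pics/top0.png

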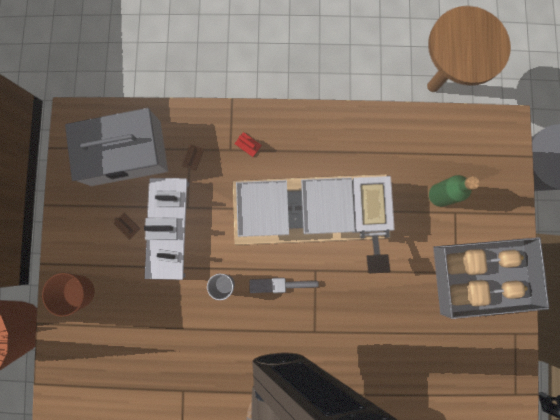

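View pics/side0.png

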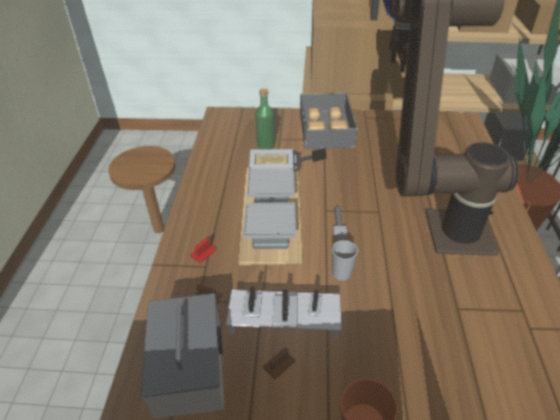

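The top view shows the board with its mould (373,205), soap_pan (329,207), weight_pan (262,209) and lever pad (378,264). The tier is at (166,228) with weights at (166,198), (160,228) and (167,256). Look-alikes lie off the tier: brown at (193,156) and (127,225), red at (247,145). I'll enlarge the top view to measure.

```bash
cat > h.py <<'E'
import numpy as np, cv2
from cell import env, optics
def grab(n): return optics.grab_frame(n)
def onplane(f,uv,z):
    K=np.array([[f["fx"],0,f["cx"]],[0,f["fy"],f["cy"]],[0,0,1]])
    p=cv2.undistortPoints(np.array(uv,float).reshape(-1,1,2),K,np.array([f["k1"],0,0,0])).reshape(-1,2)
    T=np.array(f["world_to_cam"]); R=T[:3,:3]; c=-R.T@T[:3,3]
    d=np.c_[p,np.ones(len(p))]@R
    return c+d*((np.reshape(z,(-1,1))-c[2])/d[:,2:])
E
python3 - <<'E'
from h import *
im=cv2.imread("pics/top0.png")
a=cv2.resize(im[170:290,140:200],None,fx=5,fy=5,interpolation=cv2.INTER_CUBIC)
b=cv2.resize(im[170:290,225:400],None,fx=2.8,fy=2.8,interpolation=cv2.INTER_CUBIC)
o=np.zeros((600,800,3),np.uint8); o[:,:300]=a; o[:336,305:795]=b
cv2.imwrite("pics/crop1.png",o)
E
```

```text
(no output)
```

View pics/crop1.png

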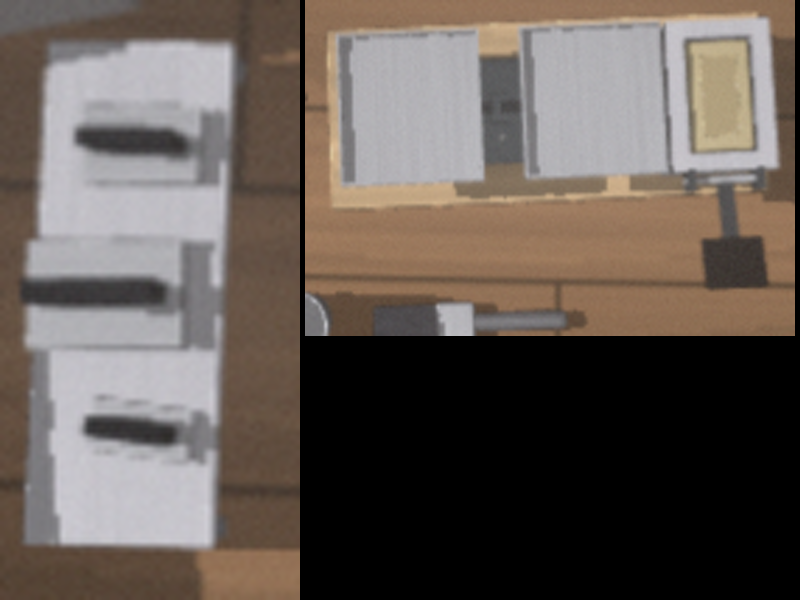

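The tier weights from the top of the picture down are: rib 22 px long at (166,198), which fits the middle weight; rib 29 px at (159,228), the big one; rib 19 px with a narrow slab at (166,256), the small one. All three have steel slabs and stand on the tier. The brown and red parts lie on the table, so they are the look-alikes.

```bash
python3 - <<'E'
from h import *
f=grab("top"); im=f["image"]
c2=lambda P:[(225+(x-305)/2.8,170+y/2.8) for x,y in P]
print("deck",onplane(f,c2([(665,25),(768,18),(778,166),(670,172)]),100).round(1).tolist())
print("pad",onplane(f,c2([(703,238),(763,234),(768,286),(706,288)]),[107,107,121,121][::-1]).round(1).tolist())
print("wpan lip",onplane(f,c2([(338,33),(478,29),(484,180),(342,186)]),105).round(1).tolist())
print("spanlip",onplane(f,c2([(520,28),(660,22),(668,173),(525,179)]),105).round(1).tolist())
def blob(mask,box):
    x0,y0,x1,y1=box; m=np.zeros_like(mask);m[y0:y1,x0:x1]=mask[y0:y1,x0:x1]
    cs,_=cv2.findContours(m,cv2.RETR_EXTERNAL,cv2.CHAIN_APPROX_NONE)
    return max(cs,key=cv2.contourArea)
g=im.max(2); dark=(g<75).astype(np.uint8)
for n,box,z in(("mid",(152,190,180,206),96),("big",(142,220,175,235),102),("small",(154,248,178,262),92)):
    c=blob(dark,box); r=cv2.minAreaRect(c); bp=cv2.boxPoints(r)
    w=onplane(f,bp,z); e=[w[1]-w[0],w[2]-w[1]]; l=max(e,key=np.linalg.norm)
    print(n,r,w.mean(0).round(1),[np.linalg.norm(k).round(1) for k in e],"rib dir deg",np.degrees(np.arctan2(l[1],l[0])).round(1))
hsv=cv2.cvtColor(im,cv2.COLOR_BGR2HSV)
c=blob(cv2.inRange(hsv,(15,50,90),(40,255,255)),(355,180,390,228)); r=cv2.minAreaRect(c)
w=onplane(f,cv2.boxPoints(r),94);print("soap",w.mean(0).round(1),w.round(0).tolist())
cc=lambda P:[(140+x/5,170+y/5) for x,y in P]
print("slab mid",onplane(f,cc([(83,103),(197,110),(197,184),(83,181)]),58).round(1).tolist())
print("tier",onplane(f,cc([(48,42),(235,42),(215,547),(25,543)]),50).round(1).tolist())
E
```

```text
deck [[684.6, -177.0, 100.0], [693.8, -279.4, 100.0], [547.2, -288.6, 100.0], [539.4, -182.5, 100.0]]
pad [[475.8, -211.1, 121.0], [480.6, -268.8, 121.0], [430.7, -276.9, 107.0], [427.8, -216.8, 107.0]]
wpan lip [[669.5, 145.6, 105.0], [676.1, 7.8, 105.0], [527.9, -0.9, 105.0], [519.2, 137.1, 105.0]]
spanlip [[677.9, -33.5, 105.0], [686.6, -171.3, 105.0], [538.1, -179.7, 105.0], [529.6, -40.7, 105.0]]
mid ((166.0, 197.50001525878906), (20.155258178710938, 3.924621105194092), 3.814074993133545) [623.3 342.9  96. ] [np.float64(11.0), np.float64(56.9)] rib dir deg -92.7
big ((158.0, 228.0), (4.0, 28.0), 90.0) [537.6 359.6 102. ] [np.float64(78.1), np.float64(11.0)] rib dir deg -88.8
small ((165.99998474121094, 255.49996948242188), (16.263456344604492, 3.535534143447876), 8.13010311126709) [462.8 336.7  92. ] [np.float64(9.7), np.float64(45.5)] rib dir deg -96.6
soap [ 617.3 -231.8   94. ] [[669.0, -198.0, 94.0], [674.0, -259.0, 94.0], [565.0, -265.0, 94.0], [561.0, -205.0, 94.0]]
slab mid [[647.3, 381.8, 58.0], [644.4, 315.3, 58.0], [601.7, 313.4, 58.0], [602.2, 379.5, 58.0]]
tier [[683.8, 406.7, 50.0], [685.6, 296.9, 50.0], [395.9, 296.5, 50.0], [395.2, 405.9, 50.0]]
```

Call:
{"name": "arm_command", "arguments": {"series": [[[0,0,0],[0,0,-0.0833],0],[[0,0,0],[0,0,-0.0833],0],[[0,0,0],[0,0,-0.0833],0],[[0,0,0],[0,0,-0.0833],0],[[0,0,0],[0,0,-0.0833],0],[[0,0,0],[0,0,-0.0833],0],[[0,0,0],[0,0,-0.0833],0],[[0,0,0],[0,0,-0.0833],0],[[0,0,0],[0,0,0],0]]}}

```text
time: 1.27
ee_pos: [155.7, -656.5, 230.8]
tool_rot: [0.687, 0.727, 0.0, -0.0]
ft_force: [0.0, -0.1, 0.4]
grip_width: 0.1
grasp_force: 0.0
```

Call:
{"name": "arm_command", "arguments": {"series": [[[0.4,0.32,0],[0,0,0],0],[[0.4,0.32,0],[0,0,0],0],[[0.4,0.32,0],[0,0,0],0],[[0.4,0.32,0],[0,0,0],0],[[0.4,0.32,0],[0,0,0],0],[[0.4,0.32,0],[0,0,0],0],[[0.4,0.32,0],[0,0,0],0],[[0.4,0.32,0],[0,0,0],0],[[0.4,0.32,0],[0,0,0],0],[[0.35,0.32,0],[0,0,0],0],[[0,0,0],[0,0,0],0]]}}

```text
time: 2.65
ee_pos: [453.6, -241.6, 231.3]
tool_rot: [0.686, 0.728, 0.0, -0.0]
ft_force: [-0.7, 0.0, 0.9]
grip_width: 0.3
grasp_force: 0.0
```

```bash
cat >> h.py <<'E'
from scipy.spatial.transform import Rotation
O=np.array([603.,-17.]); TH=0.0576
def tool():
    s=env.get_state(); R=Rotation.from_quat(s["tool_rot"]).as_matrix()
    p=s["ee_pos"]; d=p[:2]-O; c,n=np.cos(TH),np.sin(TH)
    print("t",round(s["time"],2),"tcp",p.round(1),"board",[round(d[0]*c+d[1]*n,1),round(-d[0]*n+d[1]*c,1)],"phi",np.degrees(np.arctan2(R[1,0],R[0,0])).round(1),"zaxis",R[:,2].round(3),"F",s["ft_force"].round(1),"w",round(s["grip_width"],1),"g",round(s["grasp_force"],1)); return p,R
def go(xyz):
    p,R=tool(); print("tool shift",(R.T@(np.array(xyz,float)-p)/100).round(3))
def bw(bx,by,z): c,n=np.cos(TH),np.sin(TH); return [O[0]+c*bx-n*by,O[1]+n*bx+c*by,z]
E
python3 -c "
from h import *
go(bw(-162,-217,130))
f=grab('top');im=f['image'];cv2.imwrite('pics/a.png',cv2.resize(im[150:330,300:500],None,fx=3.3,fy=3.3))"
```

```text
t 2.65 tcp [ 453.6 -241.6  231.3] board [np.float64(-162.0), np.float64(-215.6)] phi 93.4 zaxis [ 0.  0. -1.] F [-0.7  0.   0.9] w 0.3 g 0.0
tool shift [-0.014  0.     1.013]
```

View pics/a.png

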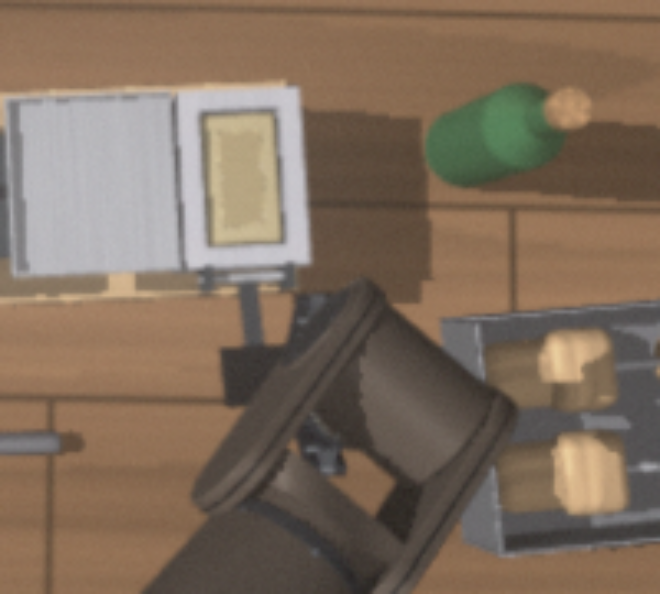

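The pad is at about (255,375) in the crop, mostly hidden by the wrist that stands above it. The soap is still in the cavity. Next I press the pad down.

Call:
{"name": "arm_command", "arguments": {"series": [[[0,0,0.35],[0,0,0],0],[[0,0,0.35],[0,0,0],0],[[0,0,0.35],[0,0,0],0],[[0,0,0.08],[0,0,0],0],[[0,0,0.08],[0,0,0],0],[[0,0,0.08],[0,0,0],0],[[0,0,0.08],[0,0,0],0],[[0,0,0.08],[0,0,0],0]]}}

```text
time: 3.7
ee_pos: [452.3, -246.2, 89.1]
tool_rot: [0.687, 0.727, -0.001, 0.001]
ft_force: [-4.7, 1.2, 9.3]
grip_width: 0.2
grasp_force: 4.6
```

Call:
{"name": "arm_command", "arguments": {"series": [[[0,0,0.07],[0,0,0],0],[[0,0,0.07],[0,0,0],0],[[0,0,0.04],[0,0,0],0],[[0,0,0.03],[0,0,0],0],[[0,0,0],[0,0,0],0]]}}

```text
time: 4.32
ee_pos: [454.4, -246.2, 68.8]
tool_rot: [0.687, 0.726, 0.001, 0.003]
ft_force: [0.4, 2.6, 6.2]
grip_width: 0.1
grasp_force: 3.3
```

Call:
{"name": "arm_command", "arguments": {"series": [[[0,0,0.04],[0,0,0],0],[[0,0,0.03],[0,0,0],0],[[0,0,0],[0,0,0],0]]}}

```text
time: 4.7
ee_pos: [455.1, -246.4, 67.7]
tool_rot: [0.687, 0.727, 0.0, 0.001]
ft_force: [-12.3, 11.0, 39.6]
grip_width: 0.1
grasp_force: 20.6
```

```bash
python3 -c "
from h import *
tool()
f=grab('top');im=f['image'];g=grab('side')['image']
o=np.zeros((500,800,3),np.uint8)
o[:400,:400]=cv2.resize(im[170:290,300:420],(400,400));o[:400,400:]=cv2.resize(g[120:220,230:330],(400,400))
cv2.imwrite('pics/b.png',o)"
```

```text
t 4.7 tcp [ 455.1 -246.4   67.7] board [np.float64(-160.8), np.float64(-220.5)] phi 93.2 zaxis [ 0.002 -0.001 -1.   ] F [-12.3  11.   39.6] w 0.1 g 20.6
```

View pics/b.png

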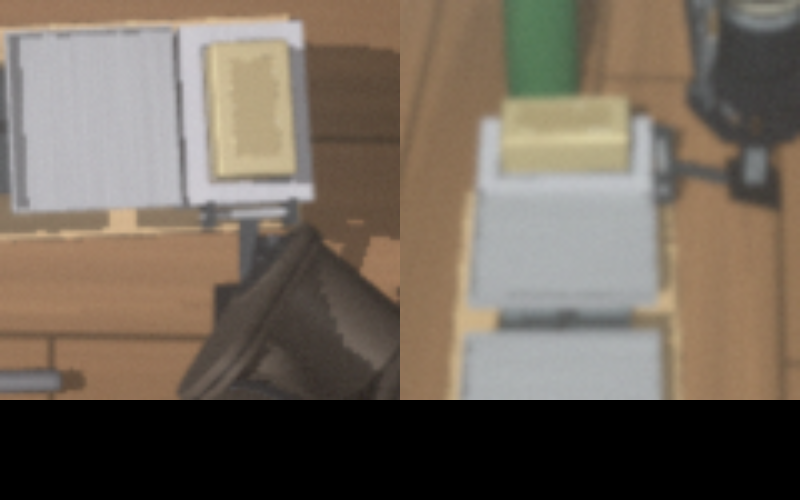

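The bar now stands proud on the mould, at (250,110) left and (565,135) right, and the lever is on its stop: 40 N with z no longer changing. I'll lift off and go behind the bar.

Call:
{"name": "arm_command", "arguments": {"series": [[[0,0,-0.3],[0,0,0],0],[[0,0,-0.4],[0,0,0],0],[[0,0,-0.4],[0,0,0],0.5],[[-0.14,0.4,0],[0,0,0],0.5],[[-0.14,0.4,0],[0,0,0],0.5],[[-0.14,0.4,0],[0,0,0],0.5],[[-0.14,0.4,0],[0,0,0],0.5],[[0,0,0],[0,0,0],0.5]]}}

```text
time: 5.8
ee_pos: [617.1, -292.4, 168.9]
tool_rot: [0.687, 0.727, 0.0, 0.001]
ft_force: [-0.2, 0.3, 0.1]
grip_width: 42.9
grasp_force: 0.0
```

```bash
python3 -c "
from h import *
go(bw(0,-277,104))"
```

```text
t 5.8 tcp [ 617.1 -292.4  168.9] board [np.float64(-1.8), np.float64(-275.7)] phi 93.2 zaxis [ 0.001 -0.001 -1.   ] F [-0.2  0.3  0.1] w 42.9 g 0.0
tool shift [-0.012  0.017  0.65 ]
```

Call:
{"name": "arm_command", "arguments": {"series": [[[0,0.01,0.35],[0,0,0],0.5],[[0,0.01,0.3],[0,0,0],0.5],[[0.1,0,0],[0,0,0],0.5],[[0.08,0,0],[0,0,0],0.5],[[0.1,0,0],[0,0,0],0.5],[[0.1,0,0],[0,0,0],0.5],[[0.1,0,0],[0,0,0],0.5],[[0.1,0,0],[0,0,0],0.5],[[0.1,0,0],[0,0,0],0.5],[[0,0,0],[0,0,0],0.5]]}}

```text
time: 7.05
ee_pos: [612.9, -220.8, 102.6]
tool_rot: [0.686, 0.727, 0.0, -0.002]
ft_force: [-0.3, 0.2, -0.6]
grip_width: 42.2
grasp_force: 0.0
```

```bash
python3 -c "
from h import *
tool()
f=grab('top');im=f['image'];g=grab('side')['image']
o=np.zeros((400,800,3),np.uint8)
o[:400,:400]=cv2.resize(im[170:290,280:400],(400,400));o[:400,400:]=cv2.resize(g[130:230,220:320],(400,400))
cv2.imwrite('pics/c.png',o)"
```

```text
t 7.05 tcp [ 612.9 -220.8  102.6] board [np.float64(-1.8), np.float64(-204.0)] phi 93.3 zaxis [-0.002  0.003 -1.   ] F [-0.3  0.2 -0.6] w 42.2 g 0.0
```

View pics/c.png

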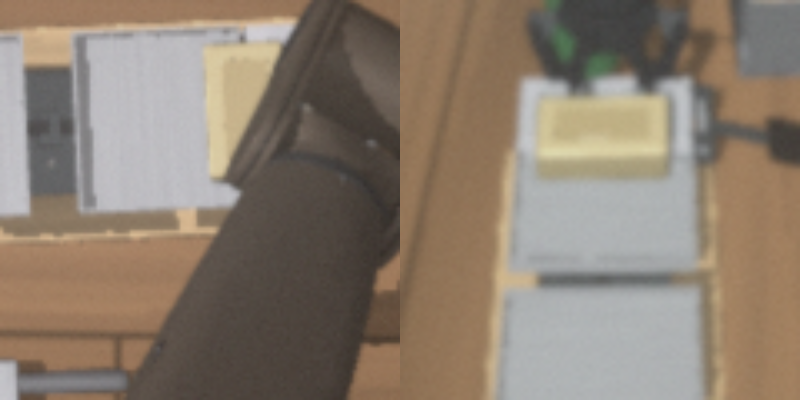

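The bar is square to the board and partly over the pan, at (602,135) in the right crop, with the fingers behind it. I'll push on.

Call:
{"name": "arm_command", "arguments": {"series": [[[0.1,0,0],[0,0,0],0.5],[[0.1,0,0],[0,0,0],0.5],[[0.1,0,0],[0,0,0],0.5],[[0.1,0,0],[0,0,0],0.5],[[0.1,0,0],[0,0,0],0.5],[[0.07,0,0],[0,0,0],0.5],[[0,0,0.05],[0,0,0],0.5],[[0,0,0.04],[0,0,0],0.5],[[0.07,0,0],[0,0,0],0.5],[[0.06,0,0],[0,0,0],0.5],[[0,0,0],[0,0,0],0.5]]}}

```text
time: 8.52
ee_pos: [609.4, -152.1, 94.4]
tool_rot: [0.686, 0.727, 0.0, -0.0]
ft_force: [0.4, -0.8, -0.7]
grip_width: 43.3
grasp_force: 0.0
```

```bash
python3 -c "
from h import *
tool()
g=grab('side')['image']
cv2.imwrite('pics/d.png',cv2.resize(g[130:250,200:340],None,fx=4,fy=4))"
```

```text
t 8.53 tcp [ 609.4 -152.1   94.4] board [np.float64(-1.4), np.float64(-135.2)] phi 93.3 zaxis [-0.  0. -1.] F [ 0.4 -0.8 -0.7] w 43.3 g 0.0
```

View pics/d.png

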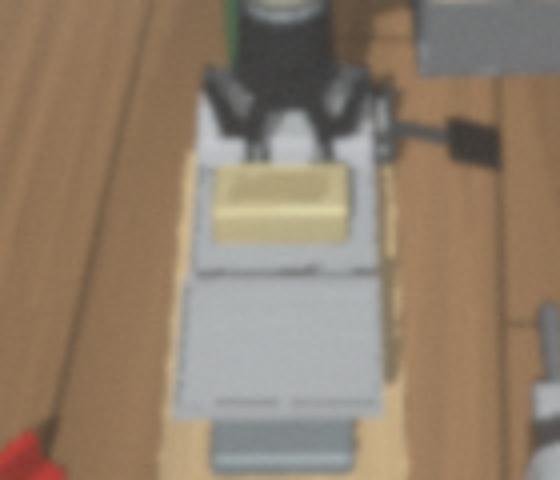

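The bar lies flat in the soap pan at (280,205), the pan is fully down and the lever stays down. On to the weights, the small one first.

Call:
{"name": "arm_command", "arguments": {"series": [[[-0.08,0,0],[0,0,0],0.5],[[0,0,-0.5],[0,0,0],0.5],[[0,0,-0.5],[0,0,0],0.5],[[0.3,-0.07,0],[0,0,0],0.5],[[0.5,-0.12,0],[0,0,0],0.5],[[0.5,-0.12,0],[0,0,0],0.5],[[0.5,-0.12,0],[0,0,0],0.5],[[0.5,-0.12,0],[0,0,0],0.5],[[0.5,-0.12,0],[0,0,0],0.5],[[0.5,-0.12,0],[0,0,0],0.5],[[0.5,-0.12,0],[0,0,0],0.5],[[0.5,-0.12,0],[0,0,0],0.5]]}}

```text
time: 10.07
ee_pos: [482.1, 263.9, 194.9]
tool_rot: [0.687, 0.727, 0.001, 0.0]
ft_force: [0.6, 0.1, -0.8]
grip_width: 42.6
grasp_force: 0.0
```

Call:
{"name": "arm_command", "arguments": {"series": [[[0.5,-0.12,0],[0,0,0],0.5],[[0.27,0,0],[0,0,0.07],0.5],[[0,0,0],[0,0,0],0.5],[[0,0,0],[0,0,0],0.5]]}}

```text
time: 10.58
ee_pos: [466.2, 338.0, 194.3]
tool_rot: [0.737, 0.675, -0.0, 0.0]
ft_force: [-0.6, 0.9, 0.4]
grip_width: 42.8
grasp_force: 0.0
```

```bash
python3 -c "
from h import *
go([463,337,64])
f=grab('side');im=f['image'];cv2.imwrite('pics/e.png',cv2.resize(im[260,None] if 0 else im[240:340,210:360],None,fx=5,fy=5))
# rib centres from side view
dark=(im.max(2)<60).astype(np.uint8)
n,l,st,c=cv2.connectedComponentsWithStats(dark[285:330,235:340])
for i in range(1,n):
    if st[i,4]>30: print(st[i],(c[i]+[235,285]).round(1))
"
```

```text
t 10.57 tcp [466.2 338.  194.3] board [np.float64(-116.2), np.float64(362.3)] phi 85.0 zaxis [-0. -0. -1.] F [-0.6  0.9  0.4] w 42.8 g 0.0
tool shift [-0.012 -0.031  1.303]
```

View pics/e.png

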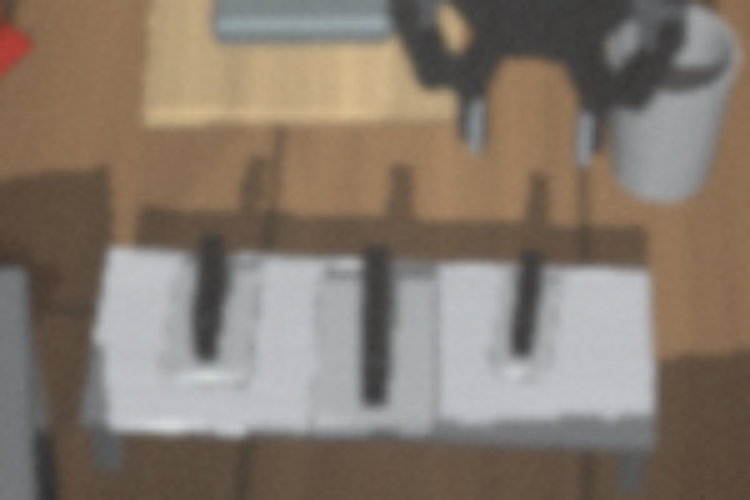

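The side crop confirms the row on the tier: small at right (525,305) with the narrow slab, big in the centre (375,330), middle at left (208,300). All are grey slabs on the tier. I'll take the small one.

Call:
{"name": "arm_command", "arguments": {"series": [[[-0.01,-0.03,0.4],[0,0,0],0.5],[[0,0,0.5],[0,0,0],0.5],[[0,0,0.3],[0,0,0],0.5],[[0,0,0.1],[0,0,0],0.5],[[0,0,0],[0,0,0],0],[[0,0,0],[0,0,0],0],[[0,0,0],[0,0,0],0],[[0,0,0],[0,0,0],0],[[0,0,0],[0,0,0],0]]}}

```text
time: 11.75
ee_pos: [464.1, 338.5, 66.2]
tool_rot: [0.738, 0.675, 0.001, 0.001]
ft_force: [0.5, -1.4, 5.5]
grip_width: 11.1
grasp_force: 61.3
```

Call:
{"name": "arm_command", "arguments": {"series": [[[0,0,-0.3],[0,0,0],0],[[0,0,-0.5],[0,0,0],0],[[0,0,-0.5],[0,0,0],0],[[0,0,0],[0,0,-0.07],0],[[-0.35,0.11,0],[0,0,0],0],[[-0.5,0.15,0],[0,0,0],0],[[-0.5,0.15,0],[0,0,0],0],[[-0.5,0.15,0],[0,0,0],0],[[-0.5,0.15,0],[0,0,0],0],[[-0.38,0.12,0],[0,0,0],0],[[0,0,0],[0,0,0],0]]}}

```text
time: 13.12
ee_pos: [561.7, 68.1, 193.7]
tool_rot: [0.688, 0.726, -0.0, -0.0]
ft_force: [0.2, 1.3, -1.0]
grip_width: 11.3
grasp_force: 60.3
```

```bash
python3 -c "
from h import *
go(bw(-35,90,130))
f=grab('top');im=f['image'];g=grab('side')['image']
o=np.zeros((400,800,3),np.uint8)
o[:400,:400]=cv2.resize(im[150:270,220:340],(400,400));o[:400,400:]=cv2.resize(g[150:270,220:340],(400,400))
cv2.imwrite('pics/f.png',o)"
```

```text
t 13.12 tcp [561.7  68.1 193.7] board [np.float64(-36.4), np.float64(87.3)] phi 93.1 zaxis [-0.001  0.    -1.   ] F [ 0.2  1.3 -1. ] w 11.3 g 60.3
tool shift [0.027 0.014 0.637]
```

View pics/f.png

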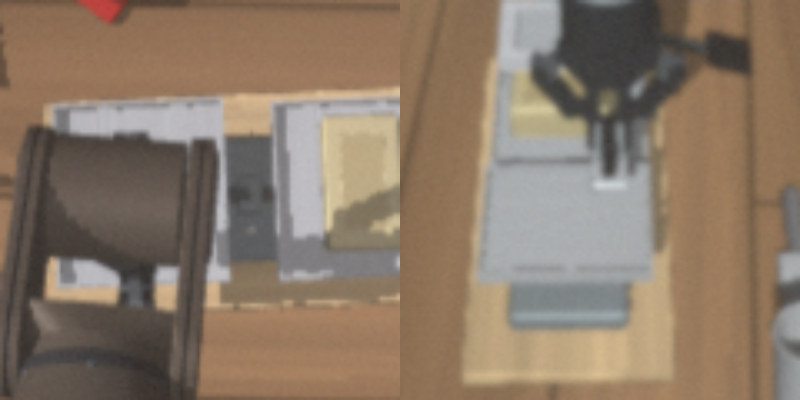

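The small weight hangs upright in the grip, over the weight pan's near half at (610,160) in the right crop. Lowering it.

Call:
{"name": "arm_command", "arguments": {"series": [[[0.03,0.01,0.35],[0,0,0],0],[[0,0,0.2],[0,0,0],0],[[0,0,0.06],[0,0,0],0],[[0,0,0.04],[0,0,0],0],[[0,0,0],[0,0,0],0]]}}

```text
time: 13.85
ee_pos: [562.6, 73.5, 130.0]
tool_rot: [0.686, 0.727, 0.0, 0.0]
ft_force: [-0.2, 0.0, -1.4]
grip_width: 10.6
grasp_force: 60.2
```

Call:
{"name": "arm_command", "arguments": {"series": [[[0,0,0.02],[0,0,0],0],[[0,0,0.01],[0,0,0],0],[[0,0,0],[0,0,0],0.15],[[0,0,0],[0,0,0],0.3],[[0,0,0],[0,0,0],0.35],[[0,0,-0.1],[0,0,0],0.35],[[0,0,-0.3],[0,0,0],0.35],[[0,0,-0.4],[0,0,0],0.5]]}}

```text
time: 14.85
ee_pos: [561.5, 73.3, 206.7]
tool_rot: [0.686, 0.727, -0.001, -0.001]
ft_force: [0.8, 0.3, -0.0]
grip_width: 42.6
grasp_force: 0.0
```

Call:
{"name": "arm_command", "arguments": {"series": [[[0.3,0.09,0],[0,0,0],0.5],[[0.5,0.14,0],[0,0,0],0.5],[[0.5,0.14,0],[0,0,0],0.5],[[0.5,0.14,0],[0,0,0],0.5],[[0.5,0.14,0],[0,0,0],0.5],[[0.37,0.12,0],[0,0,0],0.5],[[0,0,0],[0,0,0.045],0.5],[[0,0,0],[0,0,0],0.5]]}}

```text
time: 15.85
ee_pos: [623.6, 344.9, 206.7]
tool_rot: [0.719, 0.695, 0.0, 0.0]
ft_force: [-0.2, 0.5, -0.0]
grip_width: 42.5
grasp_force: 0.0
```

```bash
python3 -c "
from h import *
go([623.5,344,66])
f=grab('side');im=f['image']
o=np.zeros((500,800,3),np.uint8)
o[:,:400]=cv2.resize(im[160:260,230:310],(400,500));o[:,400:]=cv2.resize(im[240:340,220:300],(400,500))
cv2.imwrite('pics/g.png',o)"
```

```text
t 15.85 tcp [623.6 344.9 206.7] board [np.float64(41.4), np.float64(360.1)] phi 88.0 zaxis [ 0. -0. -1.] F [-0.2  0.5 -0. ] w 42.5 g 0.0
tool shift [-9.000e-03 -1.000e-03  1.407e+00]
```

View pics/g.png

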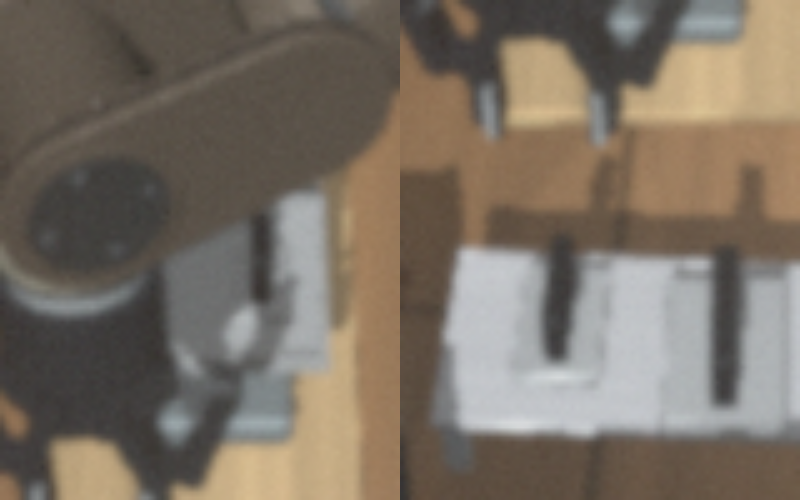

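The small weight stands in the weight pan, its rib at (262,255) on the left. The middle weight is at (560,310) on the right, ready under the gripper.

Call:
{"name": "arm_command", "arguments": {"series": [[[-0.01,0,0.4],[0,0,0],0.5],[[0,0,0.5],[0,0,0],0.5],[[0,0,0.4],[0,0,0],0.5],[[0,0,0.1],[0,0,0],0.5],[[0,0,0],[0,0,0],0],[[0,0,0],[0,0,0],0],[[0,0,0],[0,0,0],0],[[0,0,0],[0,0,0],0],[[0,0,0],[0,0,0],0]]}}

```text
time: 17.02
ee_pos: [625.3, 343.8, 69.2]
tool_rot: [0.72, 0.694, 0.002, 0.001]
ft_force: [-0.0, -0.3, 6.9]
grip_width: 10.7
grasp_force: 61.1
```

Call:
{"name": "arm_command", "arguments": {"series": [[[0,0,-0.3],[0,0,0],0],[[0,0,-0.5],[0,0,0],0],[[0,0,-0.5],[0,0,0],0],[[0,0,0],[0,0,-0.045],0],[[-0.35,-0.01,0],[0,0,0],0],[[-0.5,-0.01,0],[0,0,0],0],[[-0.5,-0.01,0],[0,0,0],0],[[-0.5,-0.01,0],[0,0,0],0],[[-0.5,-0.02,0],[0,0,0],0],[[-0.33,-0.02,0],[0,0,0],0],[[0,0,0],[0,0,0],0]]}}

```text
time: 18.4
ee_pos: [630.4, 73.1, 195.3]
tool_rot: [0.688, 0.726, -0.001, -0.001]
ft_force: [-0.6, 0.4, -2.4]
grip_width: 10.8
grasp_force: 59.9
```

```bash
python3 -c "
from h import *
go(bw(35,90,131))"
```

```text
t 18.4 tcp [630.4  73.1 195.3] board [np.float64(32.6), np.float64(88.4)] phi 93.1 zaxis [-0.002 -0.    -1.   ] F [-0.6  0.4 -2.4] w 10.8 g 59.9
tool shift [0.016 0.025 0.643]
```

Call:
{"name": "arm_command", "arguments": {"series": [[[0.02,0.02,0.35],[0,0,0],0],[[0,0,0.2],[0,0,0],0],[[0,0,0.06],[0,0,0],0],[[0,0,0.03],[0,0,0],0],[[0,0,0],[0,0,0],0]]}}

```text
time: 19.02
ee_pos: [633.6, 77.6, 133.2]
tool_rot: [0.686, 0.727, 0.0, 0.001]
ft_force: [0.3, -0.2, -2.4]
grip_width: 11.2
grasp_force: 59.9
```

Call:
{"name": "arm_command", "arguments": {"series": [[[0,0,0.02],[0,0,0],0],[[0,0,0.02],[0,0,0],0],[[0,0,0.02],[0,0,0],0],[[0,0,0.03],[0,0,0],0],[[0,0,0.03],[0,0,0],0],[[0,0,0.03],[0,0,0],0],[[0,0,0],[0,0,0],0]]}}

```text
time: 19.9
ee_pos: [632.8, 77.4, 116.9]
tool_rot: [0.686, 0.727, -0.0, -0.0]
ft_force: [0.1, -0.1, -0.7]
grip_width: 11.3
grasp_force: 60.2
```

Near level, with almost no force. Releasing.

Call:
{"name": "arm_command", "arguments": {"series": [[[0,0,0],[0,0,0],0.15],[[0,0,0],[0,0,0],0.25],[[0,0,0],[0,0,0],0.35],[[0,0,0],[0,0,0],0.35],[[0,0,-0.1],[0,0,0],0.35],[[0,0,-0.3],[0,0,0],0.35],[[0,0,-0.5],[0,0,0],0.35],[[0,0,-0.5],[0,0,0],0.35]]}}

```text
time: 20.9
ee_pos: [632.8, 77.4, 259.3]
tool_rot: [0.686, 0.727, 0.0, 0.0]
ft_force: [-0.0, -0.5, -0.3]
grip_width: 29.8
grasp_force: 0.0
```

Call:
{"name": "arm_command", "arguments": {"series": [[[0,-0.5,0],[0,0,0],0.5],[[0.4,-0.4,0],[0,0,0],0.5],[[0.5,-0.2,0],[0,0,0],0.5],[[0.5,0,0],[0,0,0],0.5],[[0.5,0,0],[0,0,0],0.5],[[0.5,0,0],[0,0,0],0.5],[[0.5,0,0],[0,0,0],0.5],[[0,0,0],[0,0,0],0.5]]}}

```text
time: 21.9
ee_pos: [505.7, 363.5, 258.0]
tool_rot: [0.685, 0.729, 0.001, -0.0]
ft_force: [0.4, -0.9, 0.2]
grip_width: 42.6
grasp_force: 0.0
```

```bash
python3 - <<'E'
from h import *
tool()
f=grab("top"); im=f["image"]
dark=(im.max(2)<75).astype(np.uint8)
x0,y0,x1,y1=225,172,300,248
n,l,st,c=cv2.connectedComponentsWithStats(dark[y0:y1,x0:x1])
def board(p): d=np.array(p[:2])-O; return [round(d[0]*np.cos(TH)+d[1]*np.sin(TH),1),round(-d[0]*np.sin(TH)+d[1]*np.cos(TH),1)]
for i in range(1,n):
    if st[i,4]>20:
        ct=(c[i]+[x0,y0]); print("dark",st[i],ct.round(1),board(onplane(f,ct,140)[0]))
hsv=cv2.cvtColor(im,cv2.COLOR_BGR2HSV); m=cv2.inRange(hsv,(15,50,90),(40,255,255)); m[:180]=0;m[232:]=0;m[:,:300]=0;m[:,380:]=0
m=cv2.morphologyEx(m,cv2.MORPH_OPEN,np.ones((5,5)))
cs=max(cv2.findContours(m,0,2)[0],key=cv2.contourArea); r=cv2.minAreaRect(cs); print("soap",r,board(onplane(f,r[0],133)[0]))
# pan heights: pixel width of grey pans along image row mid, and side view comparison with start frame
g=grab("side"); o=cv2.imread("pics/side0.png"); cv2.imwrite("pics/end_side.png",g["image"])
# align vertical patch of weight-pan front lip (bottom edge) and soap pan against start by template
for nme,(a,b,cx,d) in {"wpan_near_lip":(225,240,250,292),"wpan_left":(205,235,240,254)}.items():
    t=o[a:b,cx:d]; R=cv2.matchTemplate(g["image"][a-12:b+12,cx-8:d+8],t,cv2.TM_CCOEFF_NORMED); _,v,_,p=cv2.minMaxLoc(R); print(nme,round(v,3),"shift",p[0]-8,p[1]-12)
E
```

```text
t 21.9 tcp [505.7 363.5 258. ] board [np.float64(-75.3), np.float64(385.5)] phi 93.6 zaxis [ 0.001  0.001 -1.   ] F [ 0.4 -0.9  0.2] w 42.6 g 0.0
dark [25 21 19  5 67] [259.  195.2] [np.float64(31.6), np.float64(96.5)]
dark [28 48 16  3 45] [260.1 221. ] [np.float64(-37.4), np.float64(95.8)]
soap ((329.0, 203.5), (39.0, 24.0), 90.0) [np.float64(2.9), np.float64(-89.6)]
wpan_near_lip 0.231 shift -5 4
wpan_left 0.986 shift 0 0
```

Call:
{"name": "arm_command", "arguments": {"series": [[[0,0,-0.3],[0,0,0],0.5],[[0,-0.3,-0.3],[0,0,0],0.5],[[0,0,0],[0,0,0],0.5],[[0,0,0],[0,0,0],0.5],[[0,0,0],[0,0,0],0.5],[[0,0,0],[0,0,0],0.5],[[0,0,0],[0,0,0],0.5]]}}

```text
time: 22.88
ee_pos: [476.6, 358.7, 316.5]
tool_rot: [0.686, 0.727, -0.001, -0.0]
ft_force: [-0.1, -0.2, -0.2]
grip_width: 42.4
grasp_force: 0.0
```

```bash
python3 - <<'E'
from h import *
tool()
up=lambda i:cv2.resize(i,None,fx=4,fy=4,interpolation=cv2.INTER_CUBIC)
for v,boxes in {"side":{"wpan_left":(205,235,240,254),"spanleft":(172,194,244,256)},"top":{"wpan_edge":(178,188,234,295),"wpan_left":(185,240,232,246),"span_edge":(174,184,300,350)}}.items():
    g=up(grab(v)["image"]); o=up(cv2.imread(f"pics/{v}0.png")); d=cv2.imread("pics/end_side.png")
    for n,(a,b,c,e) in boxes.items():
        a,b,c,e=[4*k for k in(a,b,c,e)]
        R=cv2.matchTemplate(g[a-32:b+32,c-32:e+32],o[a:b,c:e],cv2.TM_CCOEFF_NORMED);_,s,_,p=cv2.minMaxLoc(R);print(v,n,round(s,3),(p[0]-32)/4,(p[1]-32)/4)
E
```

```text
t 22.88 tcp [476.6 358.7 316.5] board [np.float64(-104.6), np.float64(382.4)] phi 93.3 zaxis [-0.001 -0.001 -1.   ] F [-0.1 -0.2 -0.2] w 42.4 g 0.0
side wpan_left 0.988 0.0 0.0
side spanleft 0.88 -0.5 1.5
top wpan_edge 0.98 -0.25 0.0
top wpan_left 0.968 0.0 0.0
top span_edge 0.975 0.25 0.0
```

```bash
python3 -c "
from cell import sign_off
print(sign_off())"
```

```text
the job is handed in; nothing more can be done
None
```

The job is handed in at about 23 s: the lever is fully down, the soap lies flat in its pan, the small and middle weights stand upright in the other pan, and the weight pan is back where it was when the scale was empty and level.

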